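# Pump a ratchet bench clamp tight on a channel offcut

### The job

Lay the longer of the two steel channel offcuts, open side up, on the bed of the ratchet clamp between jaw and back stop, lengthwise along the clamp, and let go of it. Then grip the pump lever and pump it in full strokes to close the jaw tooth by tooth until the offcut is held firmly: stop at the first stroke that ends with the handle pushing back with 8 N or more, since going on would over-tighten it. Finish with the lever swung fully back and let go; move the jaw with the lever only, and leave everything else on the table where it is.

Things in the scene. Friction and masses are not known exactly. Their poses are not given: they have to be found in the camera images.
- channel_cut_3: the longer rusty steel channel offcut, to be clamped: U section open at the top, 80 long x 46 wide x 30 high mm, walls 5 mm, about 0.16 kg, loose on the table in front of the clamp. Origin at the centre of its underside; x along its 80 mm length, y across the 46 mm (grasp across the flanges), z up
- clamp: fixed ratchet clamp, dark base plate 86 x 370 x 12 mm on the table. Origin at table height under the bed; y runs along the clamp from the lever end to the back stop, z up. Bed: bright strip 38 mm wide. The stop's sprung pad (44 mm wide) faces the jaw; the stop is bolted elsewhere every time: its pad's face is at y = 51 to 83 mm, not measured, and yields 1 mm per 2.7 N
- bed (a point): point on top of the bed, 16 mm above the table, where the middle of the offcut's underside goes; an 80 mm offcut laid lengthwise here clears jaw and pad by 6 mm or more at each end
- jaw: moving steel jaw (44 mm wide; it and the stop's pad stand 18 to 51 mm above the table) with its toothed bar, one body; slides only along the clamp's +y, 3 N friction. Its origin is the clamp's origin when fully open (it starts within 3 mm of that) and moves with the jaw. Teeth are 10 mm apart; a sprung pawl holds each tooth gained, the jaw cannot go back
- jaw_face (a point): centre of the jaw's clamping face, which looks along the clamp's +y; 31 mm above the table
- pump_lever (a joint): lever angle in rad: 0 = fully back (handle farthest from the bed), 0.54 = fully forward, stops at both ends; swings level, stays where left (1 N friction), starts at 0 to 0.04. A stroke forward to 0.51 or more and back to 0.04 or less gains just one tooth (10 mm). Going forward the handle pushes back with about 2 N plus a quarter of the squeeze on the offcut
- lever_grip (a point): point on the axis of the lever's upright round black handle, 98 mm above the table; handle 19 mm in diameter, from 65 to 122 mm above the table, on the flat lever arm (top at 64 mm). Once the offcut bears on the pad each tooth adds some 27 N of squeeze (about 7 N at the handle); it drops by some 7 N as the lever goes back and the tooth settles
- lever_pivot (a point): point on the lever's upright pivot axis, 98 mm above the table; the handle's axis is 125 mm from it. Seen from above the handle turns clockwise about it as the joint grows; at 0.27 rad the arm lies along the clamp's -x
- channel_cut_4: the shorter steel channel offcut: same section, 65 long x 46 x 30 mm; lies flat near the longer one; must stay. Origin at the centre of its underside
- flashlight: black torch, 124 x 38 mm, lying at the near right. Origin at the centre of its underside
- hex_nut: large steel nut, 34 x 30 x 16 mm, lying behind the clamp. Origin at the centre of its underside
- screwdriver_1: screwdriver with a red handle, 210 mm long, lying at the right. Origin at the centre of its underside
- parts_tin: small closed steel tin, 73 x 103 x 33 mm, at the near right. Origin at the centre of its underside

How it is judged:
On the way, in this order (a step that is already met when the one before it is completed fails the run):
1. the longer offcut lies on the bed, open side up and lengthwise along the clamp, and is let go (x of channel_cut_3 in the frame of clamp between -0.01 and 0.01 m and z of channel_cut_3 in the frame of clamp between 0.012 and 0.021 m and angle between the x axis of channel_cut_3 and the y axis of clamp, either way round below 0.12 rad and angle between channel_cut_3's own z axis and vertical below 0.1 rad and y of channel_cut_3 in the frame of clamp between -0.012 and 0.016 m and contact force between the fingers and channel_cut_3 below 0.1 N and linear speed of channel_cut_3 below 0.02 m/s), for 0.2 s.
2. the jaw squeezes the offcut (contact force between jaw and channel_cut_3 above 15 N), for 0.1 s.
At the end, for the whole second after the job is handed in: The longer offcut lies on the bed, open side up, within 10 mm of the clamp's centre line and 0.12 rad of its direction, squeezed by the jaw with 12 to 65 N and at rest; the lever is swung back to within 0.08 rad of its rear stop (x of channel_cut_3 in the frame of clamp between -0.01 and 0.01 m and z of channel_cut_3 in the frame of clamp between 0.012 and 0.021 m and angle between the x axis of channel_cut_3 and the y axis of clamp, either way round below 0.12 rad and angle between channel_cut_3's own z axis and vertical below 0.1 rad and contact force between jaw and channel_cut_3 between 12 and 65 N and value of joint pump_lever below 0.08 rad and linear speed of channel_cut_3 below 0.02 m/s and contact force between the fingers and channel_cut_3 below 0.1 N); the robot touches nothing.
It fails at once if the offcut is over-tightened (squeezed with more than 65 N) (contact force between jaw and channel_cut_3 above 65 N).
It fails at once if the robot pushes the jaw directly (more than 5 N) (contact force between any of the fingers, the arm and jaw above 5 N).
It fails at once if another thing on the table is moved by more than 30 mm (distance of any of channel_cut_4, flashlight, hex_nut, screwdriver_1, parts_tin from where it was at the start of the episode above 0.03 m).
It also fails if it takes over 72 s, if anything falls off the work surface, if the arm or the gripper's body presses on something with over 40 N, if the wrist force passes 120 N, or if a joint passes its speed limit or range.

### The arm

A 6-joint arm with a two-finger parallel gripper is mounted at the origin on a cart in front of the work surface, level with it; the furniture and walls round the work are solid. World frame = base frame: x ahead of the robot, y to its left, z up, the work surface at z = 0. Lengths are in m, angles in rad, forces in N, time in s.
With the tool pointing down it reaches from about 0.25 to 0.775 m from the base axis. Payload 4 kg.
Tool frame: the origin (TCP) lies midway between the tips of the shut fingers; the grasp point (between the pads) lies 19 mm behind it (robot.grasp_offset is the distance from the TCP to the grasp point, in m); z points along the fingers, y is the direction in which the jaws open and shut (so a half turn about z gives the same grasp; the last joint's range is limited). The gripper opens to 94 mm and grips with 3 to 60 N. Pads are 16 mm wide; open, the fingers measure 119 mm over their backs; the gripper's body (75 mm by 177 mm) begins 78 mm behind the grasp point.
Start: joints at [-1.437, 0.087, 1.371, -0, 1.684, -0.103], TCP at [0.129, -0.535, 0.206] pointing down, gripper open.
Joint ranges: [-3.1, 3.1], [-0.76, 2.03], [0.27, 2.55], [-1.08, 4.22], [0.17, 2.65], [-2.57, 2.57]. Speed limits (rad/s): [2.79, 2.79, 3.14, 3.14, 3.14, 3.14].

### API

Orientations are given as [roll, pitch, yaw] about the fixed x, y, z axes, in that order (R = Rz(yaw) Ry(pitch) Rx(roll)).
In Python, from bench import status, viewer, order, robot gives the robot as it stands. The module is installed in compiled form; this text tells all that it offers.
- The arm moves only by the tool move_arm, never from a script. Its argument "targets" is a list of rows, each a list of 3 entries, a list of its own where there are three numbers: the shift along the tool's x, y, z in mm, then the turn, a rotation vector about the tool's x, y, z in degrees, then the opening, from -1 (shut) to 1 (fully open). A call has 1 to 20 rows; each row is the pose to reach, as a shift and turn from the pose commanded when the call began, along the tool's axes at that moment; what a row does not reach only later rows make up. A row lasts 1/8 s, in which the tool goes at most 62.5 mm and 10.7 degrees, less where a joint would pass 70% of its speed; a pose out of reach is approached as far as the arm can. A call with a gripper value outside its range is refused whole. The fingers move at their own pace and stop on an object; the grip force is fixed at half the most. Time passes only in rows, so rows that repeat a pose let the fingers close. It gives the time, the measured TCP pose, the force and the opening at its end, in the units of the state.
- status.get_obs(): the state, without advancing time (a new reading comes with each control period).
- viewer.snapshot(name): name is "side" or "top" or "wrist"; returns the picture (384x512x3 uint8, red, green, blue); there is no depth.
- viewer.camera_model(name): a dict with "K" (3x3 intrinsics, pixels), "D" ([k1, k2, p1, p2, k3] as OpenCV has them; the pictures are not rectified), "xyz" and "attitude" of the camera in the world; the wrist camera has in their place "T_tool_cam" (4x4, takes a point from camera to tool coordinates, whose origin is the TCP and whose axes are the flange's). Camera axes: x right, y up, looking along -z (the intrinsics and any distortion apply to the point x, -y, -z); pixel columns grow to the right and rows downward; lengths in m; the calibration is good to about 2 mm. A picture is of the moment at which its call begins: read the wrist's pose just before it. camera_model takes no time and is no camera call.
- order.close_job(): hands the job in, once; it reports no verdict.
The state is a dict: "time": time; "joint_positions": joint angles; "qvel": joint speeds; "joint_torque": joint torques, N m; "tool_pos": TCP position; "ee_rot": TCP orientation; "wrist_force": force on the tool from outside, world axes, zero at the start; "wrist_torque": the same for the moment, N m; "width": finger opening in m.
Only numpy, scipy, OpenCV 4.12 (cv2) and the standard library are available. Lean on these libraries where they do the work, as an engineer would, in place of code of your own. Each camera call takes 0.05 s, during which the arm holds its last target. There are 200 camera calls.

## Working session

There is one attempt and no reset: what is moved stays moved. The work goes in short steps, Python scripts to look and compute and a tool call to move; the robot and the scene stay as the last step left them, time stands still between calls to the robot, and variables do not carry over. Pictures are saved under pics/ and viewed, about 8 in all and at most 12, crops included, and the job is handed in when it is done.

Besides the shell and the picture viewer there is one more tool, called after "Call:" as name(argument=value, ...) on one line, values as JSON. move_arm: Moves the arm, as the interface text tells. Its arguments: {"type":"object","properties":{"targets":{"type":"array"}},"required":["targets"]}

```bash
mkdir -p pics; python3 - <<'E'
from bench import status, viewer, robot
import cv2
print(status.get_obs(), robot.grasp_offset)
for n in ["top","side","wrist"]:
    cv2.imwrite(f"pics/{n}0.png", viewer.snapshot(n)[:,:,::-1]); print(n,viewer.camera_model(n))
E
```

```text
{'time': 0.0, 'joint_positions': array([-1.43709402e+00,  8.79897550e-02,  1.37224476e+00, -4.14746522e-07,
        1.68360366e+00, -1.03114217e-01]), 'qvel': array([ 5.84990744e-04,  1.31295703e-03,  2.44117762e-04, -8.51532614e-04,
       -8.17684237e-04, -8.36867701e-05]), 'joint_torque': array([ 8.67147610e-04, -3.40186572e+01, -3.02426112e+01,  7.17900856e-02,
        3.29860440e-02, -1.66938862e-04]), 'tool_pos': array([ 0.12894929, -0.53410566,  0.20429001]), 'ee_rot': array([-3.13935901e+00, -2.30725408e-04,  2.36816218e-01]), 'wrist_force': array([-0.49140139,  0.44893513,  0.13734867]), 'wrist_torque': array([-0.01199002, -0.00870741, -0.02136166]), 'width': 0.0940758297489545} 0.0188
top {'K': array([[357.12131237,   0.        , 258.04854093],
       [  0.        , 357.12131237, 195.88740734],
       [  0.        ,   0.        ,   1.        ]]), 'D': array([-0.02324051,  0.        ,  0.        ,  0.        ,  0.        ]), 'xyz': array([ 0.4227867 , -0.25847514,  1.30263458]), 'attitude': array([ 0.11211395,  0.01191092, -1.56216665])}
side {'K': array([[488.09181987,   0.
[... 219 characters left out ...]
y([-0.06943228,  0.82648389,  0.88591667]), 'attitude': array([ 1.00274784, -0.00789865, -2.59200678])}
wrist {'K': array([[333.22436745,   0.        , 256.05249218],
       [  0.        , 333.22436745, 193.97260327],
       [  0.        ,   0.        ,   1.        ]]), 'D': array([0.01814558, 0.        , 0.        , 0.        , 0.        ]), 'T_tool_cam': array([[-3.34499764e-05,  9.58086409e-01,  2.86479374e-01,
         8.39028683e-02],
       [ 9.99999917e-01,  1.48307260e-04, -3.79228686e-04,
        -1.06864804e-03],
       [-4.05820821e-04,  2.86479338e-01, -9.58086334e-01,
        -1.78622040e-01],
       [ 0.00000000e+00,  0.00000000e+00,  0.00000000e+00,
         1.00000000e+00]])}
```

View pics/top0.png

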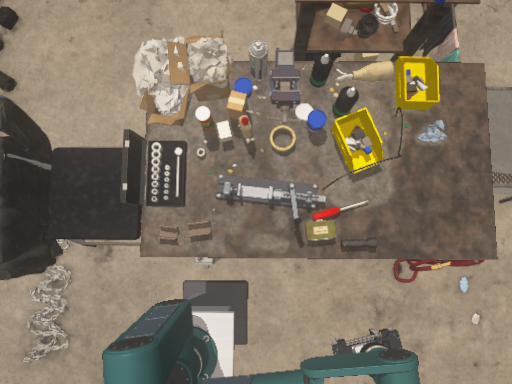

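View pics/side0.png

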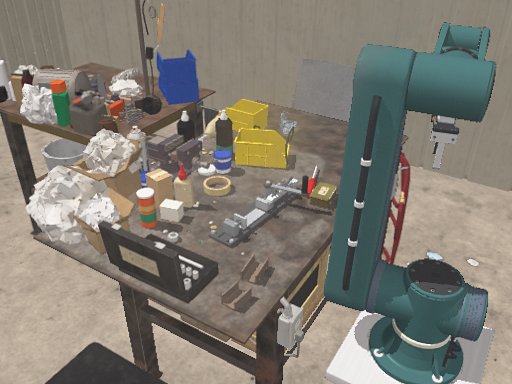

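Top: the two offcuts are at about (169,233) and (200,229). The clamp runs from (218,188) to (325,200), with the lever near (298,220). Next I'll zoom in on this area.

```bash
cat > h.py <<'E'
import numpy as np, cv2
from bench import status, viewer
from scipy.spatial.transform import Rotation as R
def cam(name, obs=None):
    m=viewer.camera_model(name)
    if name=="wrist":
        obs=obs or status.get_obs()
        T=np.eye(4);T[:3,:3]=R.from_euler('xyz',obs['ee_rot']).as_matrix();T[:3,3]=obs['tool_pos']
        T=T@np.array(m['T_tool_cam']); Rm,t=T[:3,:3],T[:3,3]
    else: Rm,t=R.from_euler('xyz',m['attitude']).as_matrix(),m['xyz']
    return m['K'],m['D'],Rm,t
def p2w(c,uv,z):
    K,D,Rm,t=c
    n=cv2.undistortPoints(np.array([[uv]],float),K,D)[0,0]
    d=Rm@np.array([n[0],-n[1],-1]); return t+d*(z-t[2])/d[2]
def w2p(c,p):
    K,D,Rm,t=c
    q=(np.asarray(p,float)-t)@Rm; q=q*[1,-1,-1]
    return cv2.projectPoints(q.reshape(-1,1,3),np.zeros(3),np.zeros(3),K,D)[0].reshape(-1,2)
E
python3 - <<'E'
from h import *
im=cv2.imread("pics/top0.png")
cv2.imwrite("pics/top0c.png",cv2.resize(im[165:260,150:350],None,fx=4,fy=4,interpolation=cv2.INTER_CUBIC))
c=cam("top")
for uv,z in [((169,233),.03),((200,229),.03),((218,188),.012),((325,200),.012),((300,240),.122)]: print(uv,p2w(c,uv,z).round(3))
E
```

```text
(169, 233) [0.431 0.074 0.03 ]
(200, 229) [ 0.446 -0.036  0.03 ]
(218, 188) [ 0.596 -0.095  0.012]
(325, 200) [ 0.555 -0.485  0.012]
(300, 240) [ 0.411 -0.382  0.122]
```

View pics/top0c.png

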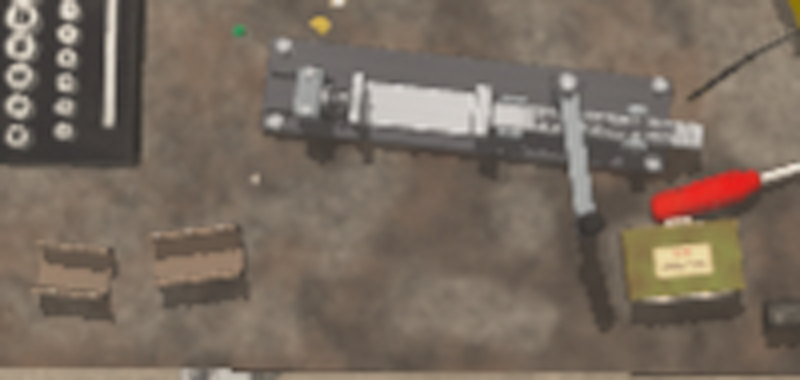

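The right-hand offcut, crop (152–243, 225–300), is the longer one. Scaled, it comes to about 80 mm. I'll move above the area for a wrist view.

Call:
move_arm(targets=[[[44, -32, -7], [0, 0, -7.6], 1], [[88, -64, -13], [0, 0, -15.3], 1], [[132, -96, -20], [0, 0, -22.9], 1], [[175, -128, -26], [0, 0, -30.6], 1], [[219, -160, -33], [0, 0, -38.2], 1], [[263, -192, -40], [0, 0, -45.8], 1], [[307, -224, -46], [0, 0, -53.5], 1], [[351, -256, -53], [0, 0, -61.1], 1], [[395, -288, -60], [0, 0, -68.8], 1], [[438, -320, -66], [0, 0, -76.4], 1], [[438, -320, -66], [0, 0, -76.4], 1], [[438, -320, -66], [0, 0, -76.4], 1]])

```text
time: 1.65
tool_pos: [0.4793, -0.121, 0.271]
ee_rot: [-3.14, 0.0, 1.57]
wrist_force: [-1.0, 0.6, 0.2]
width: 0.0941
```

```bash
python3 - <<'E'
from h import *
import json
o=status.get_obs(); print({k:np.round(o[k],3) for k in('time','tool_pos','ee_rot','joint_positions','wrist_force','width')})
im=viewer.snapshot("wrist")[:,:,::-1]; cv2.imwrite("pics/w1.png",im)
json.dump([list(o['tool_pos']),list(o['ee_rot'])],open("w1.json","w"))
cv2.imwrite("pics/w1b.png",cv2.resize(im,(800,600),interpolation=cv2.INTER_CUBIC))
E
```

```text
{'time': np.float64(1.65), 'tool_pos': array([ 0.479, -0.121,  0.271]), 'ee_rot': array([-3.14,  0.  ,  1.57]), 'joint_positions': array([-3.620e-01, -4.000e-02,  1.372e+00, -1.000e-03,  1.811e+00,
       -3.610e-01]), 'wrist_force': array([-0.955,  0.593,  0.206]), 'width': np.float64(0.094)}
```

View pics/w1b.png

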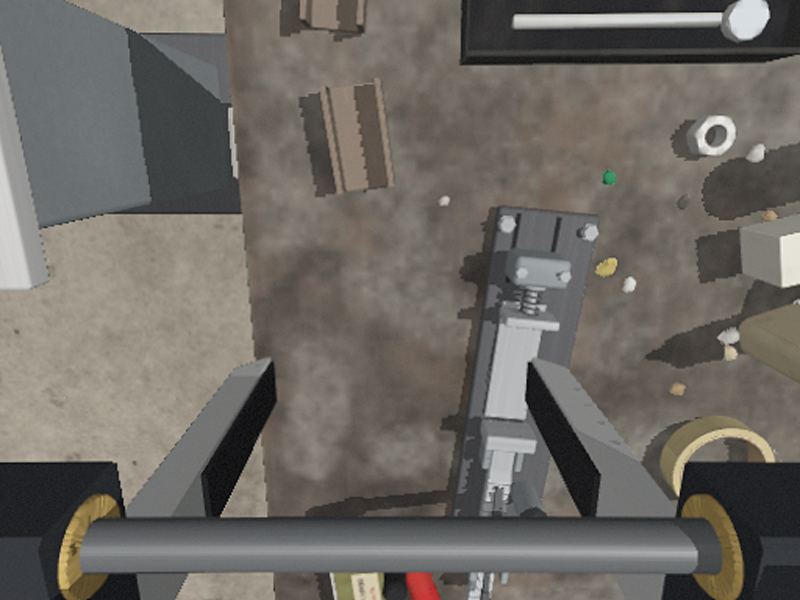

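Wrist: the offcut is at about (355,137), the stop pad at (530,318), the jaw at (510,440), and the bed lies between them. I'll enlarge both areas for precise corners.

```bash
python3 - <<'E'
import cv2,numpy as np
im=cv2.imread("pics/w1.png")
a=cv2.resize(im[40:140,180:270],None,fx=6,fy=6,interpolation=cv2.INTER_CUBIC)[:600]
b=cv2.resize(im[125:345,280:390],None,fx=600/220,fy=600/220,interpolation=cv2.INTER_CUBIC)
a=a[:, :480]
out=np.zeros((600,800,3),np.uint8); out[:,:480]=a[:600]; out[:,490:790]=b[:600,:300]
cv2.imwrite("pics/w1c.png",out); print(a.shape,b.shape)
E
```

```text
(600, 480, 3) (600, 300, 3)
```

View pics/w1c.png

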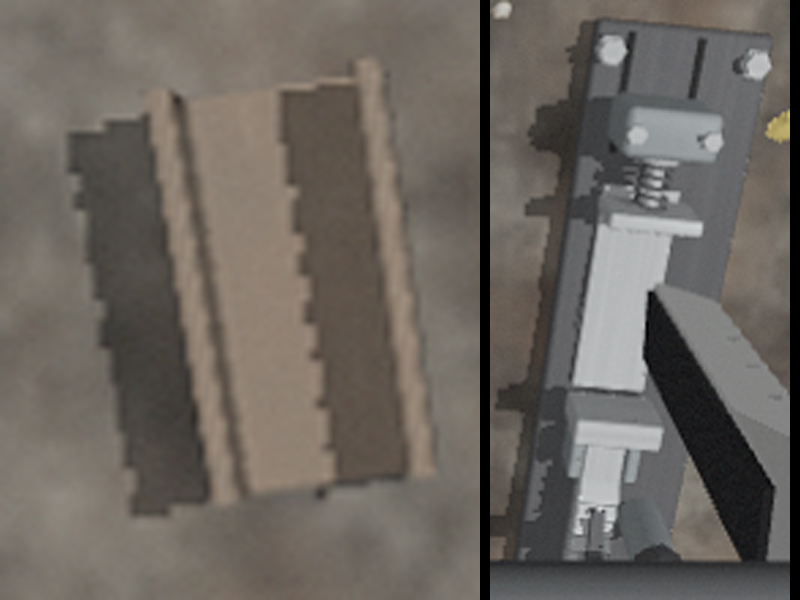

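```bash
python3 - <<'E'
from h import *
import json
p,r=json.load(open("w1.json")); c=cam("wrist",dict(tool_pos=np.array(p),ee_rot=r))
A=lambda u,v,z:p2w(c,(180+u/6,40+v/6),z)
B=lambda u,v,z:p2w(c,(280+(u-490)*220/600,125+v*220/600),z)
q=np.array([A(149,92,.03),A(211,502,.03),A(381,60,.03),A(436,475,.03)])
print("off",q.round(4).tolist(),q.mean(0).round(4))
for a,b in[(0,1),(2,3),(0,2),(1,3)]:
    d=q[a]-q[b];print(np.linalg.norm(d).round(4),np.arctan2(d[1],d[0]).round(3))
for n,pts,z in [("baseTL,TR,Lbot",[(593,18),(772,36),(512,560)],.012),("jawtop",[(577,421),(662,428)],.051),("jawbot",[(572,390)],.018),("padtop",[(608,227),(702,236)],.051),("bedL",[(603,224),(572,388)],.016),("bedR",[(672,237),(648,390)],.016)]:
    w=np.array([B(*x,z) for x in pts]); print(n,w.round(4)[:,:2].tolist())
    if len(w)>1: d=w[0]-w[1];print("   ",np.linalg.norm(d).round(4),np.arctan2(d[1],d[0]).round(3), w[:2].mean(0).round(4))
E
```

```text
off [[0.4194, 0.0068, 0.03], [0.4285, -0.0712, 0.03], [0.4645, 0.0125, 0.03], [0.4749, -0.0658, 0.03]] [ 0.4468 -0.0294  0.03  ]
0.0785 1.687
0.079 1.702
0.0455 -3.015
0.0467 -3.025
baseTL,TR,Lbot [[0.559, -0.083], [0.6447, -0.0917], [0.5286, -0.3892]]
    0.0862 3.04 [ 0.6019 -0.0874  0.012 ]
jawtop [[0.5542, -0.2761], [0.5965, -0.28]]
    0.0425 3.051 [ 0.5754 -0.2781  0.051 ]
jawbot [[0.557, -0.2775]]
padtop [[0.5639, -0.1745], [0.6077, -0.179]]
    0.0441 3.041 [ 0.5858 -0.1768  0.051 ]
bedL [[0.5687, -0.1851], [0.5573, -0.2774]]
    0.093 1.447 [ 0.563  -0.2313  0.016 ]
bedR [[0.6039, -0.1921], [0.5978, -0.2786]]
    0.0867 1.499 [ 0.6008 -0.2353  0.016 ]
```

Sizes agree: offcut 79×46 mm, base 86 mm, jaw and pad 44 mm. The offcut's centre is (0.447, -0.029) at yaw 1.694. The clamp's yaw is -0.10, with the jaw face at (0.575, -0.278) and the pad 102 mm beyond it. I'll move above the offcut and descend.

Call:
move_arm(targets=[[[31, -11, 50], [0, 0, -3.5], 1], [[61, -22, 100], [0, 0, -7.1], 1], [[92, -32, 145], [0, 0, -7.1], 1], [[92, -32, 190], [0, 0, -7.1], 1], [[92, -32, 220], [0, 0, -7.1], 1], [[92, -32, 220], [0, 0, -7.1], 1], [[92, -32, 220], [0, 0, -7.1], 1]])

```text
time: 2.58
tool_pos: [0.4485, -0.0299, 0.0529]
ee_rot: [3.139, 0.001, 1.692]
wrist_force: [0.5, -0.0, 0.2]
width: 0.094
```

```bash
python3 - <<'E'
from h import *
o=status.get_obs(); print(o['tool_pos'].round(4),o['ee_rot'].round(4))
im=viewer.snapshot("wrist")[:,:,::-1]; cv2.imwrite("pics/w2.png",im)
# expected corners drawn
c=cam("wrist",o); a=1.694; ux=np.array([np.cos(a),np.sin(a)]);uy=np.array([-ux[1],ux[0]])
im=im.copy()
for s,t in[(1,1),(1,-1),(-1,1),(-1,-1)]:
    w=np.r_[np.array([.4468,-.0294])+ux*.04*s+uy*.023*t,.03]; p=w2p(c,w)[0]; cv2.circle(im,(int(p[0]),int(p[1])),3,(0,0,255),1)
cv2.imwrite("pics/w2b.png",im)
E
```

```text
[ 0.4485 -0.0299  0.0529] [3.1395e+00 9.0000e-04 1.6922e+00]
```

View pics/w2b.png

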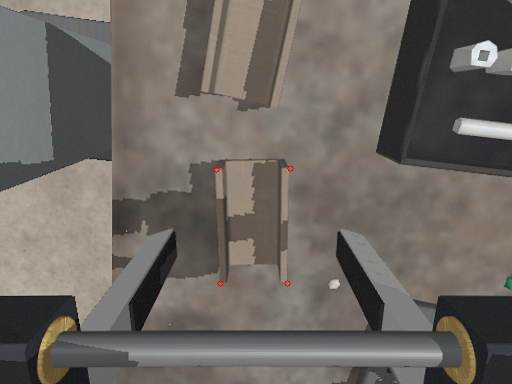

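The predicted corners fit the offcut to within about 2 mm, and it is centred between the fingers. Next: descend and grip.

Call:
move_arm(targets=[[[0, 0, 20], [0, 0, 0], 1], [[0, 0, 40], [0, 0, 0], 1], [[0, 0, 47], [0, 0, 0], 1], [[0, 0, 47], [0, 0, 0], 1], [[0, 0, 47], [0, 0, 0], -1], [[0, 0, 47], [0, 0, 0], -1], [[0, 0, 47], [0, 0, 0], -1], [[0, 0, 47], [0, 0, 0], -1], [[0, 0, 47], [0, 0, 0], -1], [[0, 0, 47], [0, 0, 0], -1]])

```text
time: 3.88
tool_pos: [0.4473, -0.0288, 0.0044]
ee_rot: [-3.14, -0.0, 1.694]
wrist_force: [-0.9, -0.3, 1.7]
width: 0.0457
```

Gripped at 45.7 mm. Next: lift and carry to above the bed.

Call:
move_arm(targets=[[[0, 0, -30], [0, 0, 0], -1], [[0, 0, -70], [0, 0, 0], -1], [[-30, 15, -85], [0, 0, 2], -1], [[-67, 33, -85], [0, 0, 4], -1], [[-104, 52, -85], [0, 0, 6.2], -1], [[-141, 70, -85], [0, 0, 8.4], -1], [[-178, 89, -85], [0, 0, 10.6], -1], [[-215, 107, -85], [0, 0, 12.8], -1], [[-215, 107, -85], [0, 0, 12.8], -1], [[-215, 107, -85], [0, 0, 12.8], -1], [[-215, 107, -85], [0, 0, 12.8], -1]])

```text
time: 5.25
tool_pos: [0.5799, -0.228, 0.0893]
ee_rot: [-3.141, -0.0, 1.472]
wrist_force: [0.9, 1.0, -1.5]
width: 0.0457
```

```bash
python3 - <<'E'
from h import *
o=status.get_obs(); print(o['tool_pos'].round(4),o['ee_rot'].round(4),o['wrist_force'],o['width'])
im=viewer.snapshot("wrist")[:,:,::-1]
s=viewer.snapshot("side")[:,:,::-1]; s=cv2.resize(s[150:270,190:350],(384,288),interpolation=cv2.INTER_CUBIC)
out=np.zeros((384,800,3),np.uint8); out[:,:512]=im; out[:288,512:]=s[:, :288]
cv2.imwrite("pics/w3.png",out)
E
```

```text
[ 0.5799 -0.228   0.0893] [-3.1410e+00 -5.0000e-04  1.4718e+00] [ 0.92597699  1.00071148 -1.51498858] 0.045717371974233416
```

View pics/w3.png

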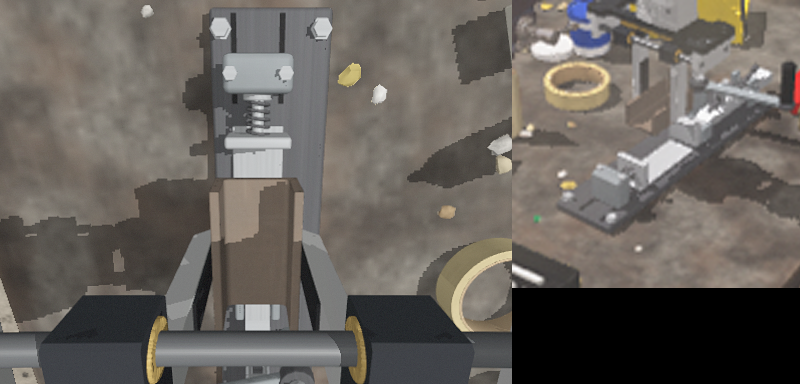

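The pad and bed centre is at col 258 and the offcut's at about 256.5, so it is aligned to within 1 mm. Next: lower it with a 1 mm shift.

Call:
move_arm(targets=[[[0, 1, 20], [0, 0, 0], -1], [[0, 1, 40], [0, 0, 0], -1], [[0, 1, 55], [0, 0, 0], -1], [[0, 1, 63], [0, 0, 0], -1], [[0, 1, 67], [0, 0, 0], -1], [[0, 1, 68], [0, 0, 0], -1], [[0, 1, 68], [0, 0, 0], -1], [[0, 1, 68], [0, 0, 0], -1]])

```text
time: 6.35
tool_pos: [0.5818, -0.2294, 0.0222]
ee_rot: [3.14, 0.001, 1.471]
wrist_force: [0.3, 0.2, -1.8]
width: 0.0461
```

Call:
move_arm(targets=[[[0, 0, 1], [0, 0, 0], -1], [[0, 0, 2], [0, 0, 0], -1], [[0, 0, 2], [0, 0, 0], -1], [[0, 0, 2], [0, 0, 0], -1]])

```text
time: 6.85
tool_pos: [0.5817, -0.2293, 0.0205]
ee_rot: [3.141, 0.0, 1.471]
wrist_force: [-1.7, 1.4, 4.8]
width: 0.046
```

It's touching the bed, with the wrist at +4.8 N. Next: release, rise, and look at the placement and the lever.

Call:
move_arm(targets=[[[0, 0, 1], [0, 0, 0], 1], [[0, 0, 1], [0, 0, 0], 1], [[0, 0, 1], [0, 0, 0], 1], [[0, 0, 1], [0, 0, 0], 1], [[0, 0, -20], [0, 0, 0], 1], [[0, 0, -60], [0, 0, 0], 1], [[-25, 0, -110], [0, 0, 0], 1], [[-60, -30, -150], [0, 0, 0], 1], [[-80, -50, -180], [0, 0, 0], 1], [[-80, -50, -200], [0, 0, 0], 1], [[-80, -50, -200], [0, 0, 0], 1], [[-80, -50, -200], [0, 0, 0], 1]])

```text
time: 8.35
tool_pos: [0.5235, -0.3033, 0.2182]
ee_rot: [-3.14, -0.001, 1.471]
wrist_force: [-0.3, -0.3, 0.1]
width: 0.0942
```

```bash
python3 - <<'E'
from h import *
import json
o=status.get_obs(); print(o['time'],o['tool_pos'].round(4),o['ee_rot'].round(4),o['wrist_force'])
json.dump([list(o['tool_pos']),list(o['ee_rot'])],open("w4.json","w"))
im=viewer.snapshot("wrist")[:,:,::-1]; cv2.imwrite("pics/w4.png",im)
s=viewer.snapshot("top")[:,:,::-1]; cv2.imwrite("pics/top4.png",s)
s=cv2.resize(s[175:260,210:340],None,fx=3,fy=3,interpolation=cv2.INTER_CUBIC)
out=np.zeros((600,800,3),np.uint8); out[:600,:800]=cv2.resize(im,(800,600),interpolation=cv2.INTER_CUBIC)
cv2.imwrite("pics/w4b.png",out)
E
```

```text
8.35 [ 0.5235 -0.3033  0.2182] [-3.1400e+00 -9.0000e-04  1.4712e+00] [-0.25327807 -0.26542361  0.14222471]
```

View pics/w4b.png

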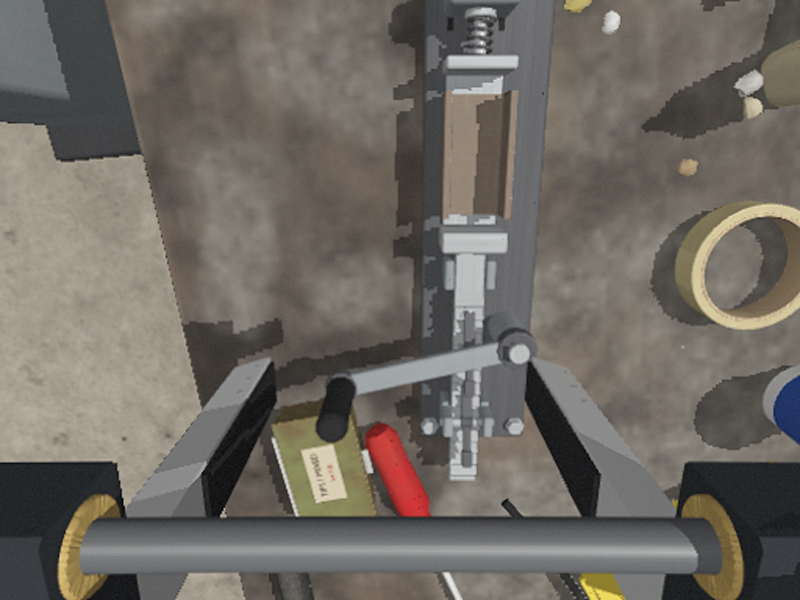

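The offcut lies lengthwise on the bed between jaw and pad. The handle top is at (332,427), its foot at about (341,383), and the pivot bolt at (517,351).

```bash
python3 - <<'E'
from h import *
import json
p,r=json.load(open("w4.json")); c=cam("wrist",dict(tool_pos=np.array(p),ee_rot=r)); k=.64
f=lambda u,v,z:p2w(c,(u*k,v*k),z)[:2].round(4)
print("handle top",f(332,427,.122),"foot",f(341,385,.064))
for z in(.064,.07,.076): print("pivot",z,f(517,351,z),np.linalg.norm(f(517,351,z)-f(332,427,.122)))
q=[f(444,92,.046),f(517,92,.046),f(444,216,.046),f(510,218,.046)];print("offcut",q,np.mean(q,0))
print("jaw",f(443,235,.051),f(507,236,.051),"pad",f(447,69,.051),f(517,68,.051))
ct=cam("top"); print("top handle",p2w(ct,(150+590/4,165+222/4),.122).round(4),"pivot",p2w(ct,(150+568/4,165+82/4),.07).round(4))
E
```

```text
handle top [ 0.4756 -0.3728] foot [ 0.4745 -0.3733]
pivot 0.064 [ 0.5979 -0.3599] 0.12297845339733295
pivot 0.07 [ 0.5967 -0.3573] 0.12208791914026546
pivot 0.076 [ 0.5955 -0.3548] 0.12124359776911935
offcut [array([ 0.5621, -0.1888]), array([ 0.6074, -0.1934]), array([ 0.5563, -0.2656]), array([ 0.6002, -0.2713])] [ 0.5815   -0.229775]
jaw [ 0.5544 -0.2774] [ 0.5968 -0.2823] pad [ 0.5644 -0.1765] [ 0.6068 -0.1802]
top handle [ 0.4748 -0.3741  0.122 ] pivot [ 0.5987 -0.3605  0.07  ]
```

The handle axis is at (0.4754, -0.3731), with foot and top agreeing. The offcut's centre is (0.5815, -0.2298), level with the jaw and pad centres. Next: turn so the pads close along the stroke, above the handle.

Call:
move_arm(targets=[[[-10, -5, 0], [0, 0, 9.5], 1], [[-20, -10, 0], [0, 0, 19], 1], [[-30, -15, 0], [0, 0, 28.5], 1], [[-40, -20, 0], [0, 0, 38], 1], [[-50, -25, 0], [0, 0, 47.5], 1], [[-60, -32, 0], [0, 0, 57], 1], [[-70, -38, 10], [0, 0, 66.5], 1], [[-74, -41, 30], [0, 0, 76.3], 1], [[-74, -41, 55], [0, 0, 76.3], 1], [[-74, -41, 55], [0, 0, 76.3], 1], [[-74, -41, 55], [0, 0, 76.3], 1]])

```text
time: 9.82
tool_pos: [0.4758, -0.3731, 0.1647]
ee_rot: [3.142, 0.0, 0.14]
wrist_force: [-0.3, -0.4, -0.7]
width: 0.0942
```

```bash
python3 - <<'E'
from h import *
o=status.get_obs(); print(o['time'],o['tool_pos'].round(4),o['ee_rot'].round(4),o['wrist_force'])
im=viewer.snapshot("wrist")[:,:,::-1].copy(); c=cam("wrist",o)
for w in([.4754,-.3731,.122],[.599,-.355,.064]):
    p=w2p(c,w)[0]; cv2.circle(im,(int(p[0]),int(p[1])),3,(0,0,255),1)
cv2.imwrite("pics/w5.png",im)
E
```

```text
9.825 [ 0.4758 -0.3731  0.1647] [3.1416 0.     0.1396] [-0.32388981 -0.37728126 -0.70408509]
```

View pics/w5.png

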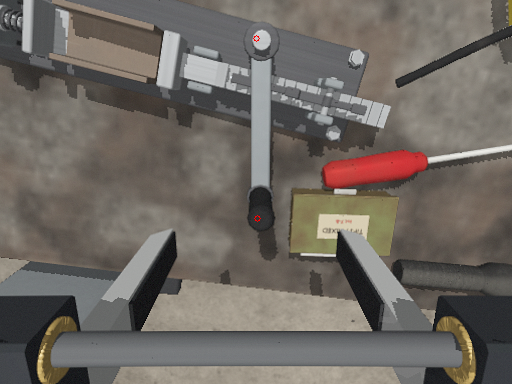

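The handle top (260,215) and pivot (262,40) are within a few mm of the estimates. Next: descend and grip the handle.

Call:
move_arm(targets=[[[0, 2, 30], [0, 0, 0], 1], [[0, 2, 60], [0, 0, 0], 1], [[0, 2, 80], [0, 0, 0], 1], [[0, 2, 85], [0, 0, 0], 1], [[0, 2, 85], [0, 0, 0], 1], [[0, 2, 85], [0, 0, 0], -1], [[0, 2, 85], [0, 0, 0], -1], [[0, 2, 85], [0, 0, 0], -1], [[0, 2, 85], [0, 0, 0], -1], [[0, 2, 85], [0, 0, 0], -1], [[0, 2, 85], [0, 0, 0], -1], [[0, 2, 85], [0, 0, 0], -1], [[0, 2, 85], [0, 0, 0], -1]])

```text
time: 11.5
tool_pos: [0.4757, -0.3754, 0.0795]
ee_rot: [3.141, 0.0, 0.139]
wrist_force: [0.0, -0.1, 1.2]
width: 0.0185
```

```bash
python3 - <<'E'
from h import *
o=status.get_obs(); print(o['time'],o['tool_pos'].round(4),o['ee_rot'].round(4),o['wrist_force'],o['width'])
E
```

```text
11.5 [ 0.4757 -0.3754  0.0795] [3.1412e+00 1.0000e-04 1.3890e-01] [ 0.04322332 -0.09123429  1.23871576] 0.018515240290322036
```

Call:
move_arm(targets=[[[0, 2, 0], [0, 0, 0], -1], [[0, 3, 0], [0, 0, 0.5], -1], [[0, 4, 0], [0, 0, 1], -1], [[0, 4, 0], [0, 0, 1], -1], [[0, 4, 0], [0, 0, 1], -1]])

```text
time: 12.12
tool_pos: [0.4761, -0.3788, 0.0794]
ee_rot: [-3.141, 0.0, 0.122]
wrist_force: [-1.6, 4.1, 1.7]
width: 0.0186
```

Call:
move_arm(targets=[[[0, 1, 0], [0, 0, -1], -1], [[0, 2, 0], [0, 0, -2], -1], [[0, 2, 0], [0, 0, -2], -1], [[0, 2, 0], [0, 0, -2], -1]])

```text
time: 12.62
tool_pos: [0.4765, -0.3809, 0.0795]
ee_rot: [-3.141, -0.0, 0.157]
wrist_force: [-1.4, 4.6, 2.6]
width: 0.0186
```

Call:
move_arm(targets=[[[0, 1, 0], [0, 0, 0], -1], [[0, 2, 0], [0, 0, 0], -1], [[0, 2, 0], [0, 0, 0], -1], [[0, 2, 0], [0, 0, 0], -1]])

```text
time: 13.12
tool_pos: [0.4765, -0.3809, 0.0794]
ee_rot: [-3.137, 0.001, 0.158]
wrist_force: [-3.5, 10.1, 4.7]
width: 0.0187
```

The rear stop is found at y ≈ -0.381 (10 N, no motion), which puts the pivot at about (0.5995, -0.3593). That matches the image. Next: the first forward stroke along the arc.

Call:
move_arm(targets=[[[0.4, -14, 0], [0, 0, 5.2], -1], [[1.7, -25, 0], [0, 0, 10.3], -1], [[4.1, -36, 0], [0, 0, 15.5], -1], [[7.5, -47, 0], [0, 0, 20.6], -1], [[11.8, -57.5, 0], [0, 0, 25.8], -1], [[16.2, -66.5, 0], [0, 0, 30.1], -1], [[16.2, -66.5, 0], [0, 0, 30.1], -1], [[16.2, -66.5, 0], [0, 0, 30.1], -1], [[16.2, -66.5, 0], [0, 0, 30.1], -1]])

```text
time: 14.25
tool_pos: [0.4829, -0.3158, 0.0795]
ee_rot: [3.141, -0.002, -0.369]
wrist_force: [1.0, -1.4, -0.8]
width: 0.0186
```

```bash
cat > th.py <<'E'
from h import *
o=status.get_obs(); P=np.array([.5995,-.3593]); d=o['tool_pos'][:2]-P; a=np.arctan2(d[1],d[0])%(2*np.pi)
f=o['wrist_force'][:2]; rad=d/np.linalg.norm(d); tan=np.array([rad[1],-rad[0]])
print("t",round(o['time'],2),"pos",o['tool_pos'].round(4),"rot",o['ee_rot'].round(3),"R",np.linalg.norm(d).round(4),"theta",round(3.31-a,3),"pushback",(-f@tan).round(2),"radial",(f@rad).round(2),"w",round(o['width'],4))
E
python3 th.py
```

```text
t 14.25 pos [ 0.4829 -0.3158  0.0795] rot [ 3.141e+00 -2.000e-03 -3.690e-01] R 0.1244 theta 0.525 pushback 1.02 radial -1.4 w 0.0186
```

Call:
move_arm(targets=[[[0, -1.5, 0], [0, 0, 0], -1], [[0.5, -4, 0], [0, 0, 1], -1], [[0.5, -4, 0], [0, 0, 1], -1], [[0.5, -4, 0], [0, 0, 1], -1]])

```text
time: 14.75
tool_pos: [0.483, -0.3156, 0.0795]
ee_rot: [3.134, -0.001, -0.387]
wrist_force: [-2.5, -10.4, -2.2]
width: 0.0186
```

```bash
python3 th.py
```

```text
t 14.75 pos [ 0.483  -0.3156  0.0795] rot [ 3.134e+00 -1.000e-03 -3.870e-01] R 0.1244 theta 0.527 pushback 10.65 radial -1.27 w 0.0186
```

The front stop is at estimated θ ≈ 0.527, so the estimate runs about 0.013 low there. Both stops are now known. I'll write a helper to print arc rows from the commanded pose.

```bash
cat > arc.py <<'E'
# usage: arc.py Cx Cy yaw lead_mm th1 th2 ...   (lead along forward tangent)
import sys, numpy as np
Cx,Cy,yaw,lead,*ths=map(float,sys.argv[1:]); P=np.array([.5993,-.3593]); r=.1245
X=np.array([np.cos(yaw),np.sin(yaw)]);Y=np.array([X[1],-X[0]]); rows=[]
for t in ths:
    a=3.31-t; w=P+r*np.array([np.cos(a),np.sin(a)])+lead*1e-3*np.array([np.sin(a),-np.cos(a)])
    d=w-[Cx,Cy]; ty=.168-t
    rows.append([[round(d@X*1e3,1),round(d@Y*1e3,1),0],[0,0,round(np.degrees(yaw-ty),1)],-1])
print(rows); print("end C",w.round(4),round(ty,3))
E
python3 arc.py .4844 -.3117 -.387 -0.7 .43 .34 .25 .16 .08 .01 .005
```

```text
[[[np.float64(0.9), np.float64(17.0), 0], [0, 0, np.float64(-7.2)], -1], [[np.float64(2.9), np.float64(28.0), 0], [0, 0, np.float64(-12.3)], -1], [[np.float64(5.8), np.float64(38.8), 0], [0, 0, np.float64(-17.5)], -1], [[np.float64(9.7), np.float64(49.3), 0], [0, 0, np.float64(-22.6)], -1], [[np.float64(14.0), np.float64(58.3), 0], [0, 0, np.float64(-27.2)], -1], [[np.float64(18.3), np.float64(65.9), 0], [0, 0, np.float64(-31.2)], -1], [[np.float64(18.6), np.float64(66.4), 0], [0, 0, np.float64(-31.5)], -1]]
end C [ 0.4766 -0.3802] 0.163
```

Call:
move_arm(targets=[[[0.5, 10, 0], [0, 0, -4], -1], [[1.5, 20, 0], [0, 0, -8.5], -1], [[2.9, 28, 0], [0, 0, -12.3], -1], [[5.8, 39, 0], [0, 0, -17.5], -1], [[9.7, 49.5, 0], [0, 0, -22.6], -1], [[14, 58.5, 0], [0, 0, -27.2], -1], [[18.5, 66.5, 0], [0, 0, -31.5], -1], [[18.5, 66.5, 0], [0, 0, -31.5], -1], [[18.5, 66.5, 0], [0, 0, -31.5], -1]])

```text
time: 15.88
tool_pos: [0.4764, -0.38, 0.0795]
ee_rot: [3.141, 0.0, 0.162]
wrist_force: [-0.4, -0.3, -1.3]
width: 0.0188
```

```bash
python3 th.py; python3 arc.py .4766 -.3802 .163 1 .09 .18 .27 .36 .45 .515
```

```text
t 15.88 pos [ 0.4764 -0.38    0.0795] rot [3.141 0.    0.162] R 0.1248 theta 0.002 pushback 0.2 radial 0.44 w 0.0188
[[[np.float64(0.5), np.float64(-12.2), 0], [0, 0, np.float64(4.9)], -1], [[np.float64(2.0), np.float64(-23.3), 0], [0, 0, np.float64(10.0)], -1], [[np.float64(4.6), np.float64(-34.2), 0], [0, 0, np.float64(15.2)], -1], [[np.float64(8.1), np.float64(-44.9), 0], [0, 0, np.float64(20.3)], -1], [[np.float64(12.5), np.float64(-55.2), 0], [0, 0, np.float64(25.5)], -1], [[np.float64(16.3), np.float64(-62.3), 0], [0, 0, np.float64(29.2)], -1]]
end C [ 0.4825 -0.3161] -0.347
```

Call:
move_arm(targets=[[[0.5, -12, 0], [0, 0, 4.9], -1], [[2, -23.3, 0], [0, 0, 10], -1], [[4.6, -34.2, 0], [0, 0, 15.2], -1], [[8.1, -44.9, 0], [0, 0, 20.3], -1], [[12.5, -55.2, 0], [0, 0, 25.5], -1], [[16.3, -62.3, 0], [0, 0, 29.2], -1], [[16.3, -62.3, 0], [0, 0, 29.2], -1], [[16.3, -62.3, 0], [0, 0, 29.2], -1]])

```text
time: 16.88
tool_pos: [0.4828, -0.3161, 0.0795]
ee_rot: [3.141, -0.001, -0.346]
wrist_force: [2.6, -2.5, -2.6]
width: 0.0189
```

```bash
python3 th.py; python3 arc.py .4825 -.3161 -.347 -.7 .43 .34 .25 .16 .08 .01 .005;  python3 - <<'E'
from h import *
im=viewer.snapshot("wrist")[:,:,::-1]; cv2.imwrite("pics/w6.png",im)
E
```

```text
t 16.88 pos [ 0.4828 -0.3161  0.0795] rot [ 3.141e+00 -1.000e-03 -3.460e-01] R 0.1244 theta 0.523 pushback 1.43 radial -3.26 w 0.0189
[[[np.float64(0.5), np.float64(12.2), 0], [0, 0, np.float64(-4.9)], -1], [[np.float64(2.1), np.float64(23.3), 0], [0, 0, np.float64(-10.0)], -1], [[np.float64(4.6), np.float64(34.2), 0], [0, 0, np.float64(-15.2)], -1], [[np.float64(8.1), np.float64(44.9), 0], [0, 0, np.float64(-20.3)], -1], [[np.float64(11.9), np.float64(54.1), 0], [0, 0, np.float64(-24.9)], -1], [[np.float64(15.9), np.float64(61.8), 0], [0, 0, np.float64(-28.9)], -1], [[np.float64(16.2), np.float64(62.3), 0], [0, 0, np.float64(-29.2)], -1]]
end C [ 0.4766 -0.3802] 0.163
```

View pics/w6.png

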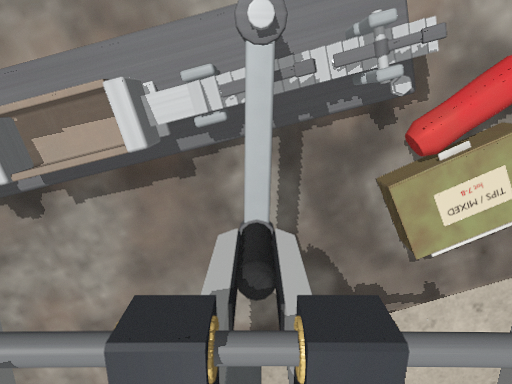

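Two strokes are done. The jaw now meets the offcut at crop col ~145, pushback still about 1.4 N. Next: the back stroke.

Call:
move_arm(targets=[[[0.5, 12, 0], [0, 0, -4.9], -1], [[2.1, 23.3, 0], [0, 0, -10], -1], [[4.6, 34.2, 0], [0, 0, -15.2], -1], [[8.1, 44.9, 0], [0, 0, -20.3], -1], [[11.9, 54, 0], [0, 0, -24.9], -1], [[16.2, 62.3, 0], [0, 0, -29.2], -1], [[16.2, 62.3, 0], [0, 0, -29.2], -1], [[16.2, 62.3, 0], [0, 0, -29.2], -1]])

```text
time: 17.92
tool_pos: [0.4763, -0.3797, 0.0795]
ee_rot: [-3.141, 0.0, 0.163]
wrist_force: [1.3, -0.9, -0.5]
width: 0.019
```

```bash
python3 th.py
```

```text
t 17.93 pos [ 0.4763 -0.3797  0.0795] rot [-3.141  0.     0.163] R 0.1249 theta 0.005 pushback 1.12 radial -1.13 w 0.019
```

Call:
move_arm(targets=[[[0.5, -12, 0], [0, 0, 4.9], -1], [[2, -23.3, 0], [0, 0, 10], -1], [[4.6, -34.2, 0], [0, 0, 15.2], -1], [[8.1, -44.9, 0], [0, 0, 20.3], -1], [[12.5, -55.2, 0], [0, 0, 25.5], -1], [[16.3, -62.3, 0], [0, 0, 29.2], -1], [[16.3, -63.3, 0], [0, 0, 29.2], -1], [[16.3, -63.3, 0], [0, 0, 29.2], -1], [[16.3, -63.3, 0], [0, 0, 29.2], -1]])

```text
time: 19.05
tool_pos: [0.4825, -0.3171, 0.0795]
ee_rot: [3.137, -0.003, -0.348]
wrist_force: [3.0, -7.1, -5.1]
width: 0.0184
```

```bash
python3 th.py
```

```text
t 19.05 pos [ 0.4825 -0.3171  0.0795] rot [ 3.137e+00 -3.000e-03 -3.480e-01] R 0.1244 theta 0.515 pushback 5.63 radial -5.24 w 0.0184
```

```bash
for i in 1 2 3; do python3 -c "
from h import *
viewer.snapshot('wrist')"; python3 th.py; done
```

```text
t 19.1 pos [ 0.4825 -0.3171  0.0795] rot [ 3.137e+00 -3.000e-03 -3.480e-01] R 0.1244 theta 0.515 pushback 5.51 radial -5.05 w 0.0188
t 19.15 pos [ 0.4824 -0.3171  0.0795] rot [ 3.138e+00 -3.000e-03 -3.480e-01] R 0.1244 theta 0.514 pushback 5.87 radial -3.89 w 0.0187
t 19.2 pos [ 0.4825 -0.3171  0.0795] rot [ 3.137e+00 -3.000e-03 -3.480e-01] R 0.1244 theta 0.515 pushback 5.76 radial -3.74 w 0.0185
```

Pushback is about 5.7 N, still below 8 N even allowing for the ~0.7 N bias, so one more stroke is needed. Next: back, then forward.

Call:
move_arm(targets=[[[0.5, 13, 0], [0, 0, -4.9], -1], [[2.2, 24.3, 0], [0, 0, -10], -1], [[4.8, 35.2, 0], [0, 0, -15.2], -1], [[8.3, 45.9, 0], [0, 0, -20.3], -1], [[12.1, 55, 0], [0, 0, -24.9], -1], [[16.4, 63.3, 0], [0, 0, -29.2], -1], [[16.4, 63.8, 0], [0, 0, -29.2], -1], [[16.4, 63.8, 0], [0, 0, -29.2], -1]])

```text
time: 20.2
tool_pos: [0.4763, -0.38, 0.0795]
ee_rot: [-3.141, -0.001, 0.163]
wrist_force: [2.0, 0.3, -1.7]
width: 0.0184
```

```bash
python3 th.py
```

```text
t 20.2 pos [ 0.4763 -0.38    0.0795] rot [-3.141e+00 -1.000e-03  1.630e-01] R 0.1249 theta 0.002 pushback 0.04 radial -2.06 w 0.0184
```

Call:
move_arm(targets=[[[0.5, -12, 0], [0, 0, 4.9], -1], [[2, -23.5, 0], [0, 0, 10], -1], [[4.8, -34.7, 0], [0, 0, 15.2], -1], [[8.5, -45.5, 0], [0, 0, 20.3], -1], [[13, -56, 0], [0, 0, 25.5], -1], [[17, -63.5, 0], [0, 0, 29.2], -1], [[17.3, -65.5, 0], [0, 0, 29.2], -1], [[17.3, -65.5, 0], [0, 0, 29.2], -1], [[17.3, -65.5, 0], [0, 0, 29.2], -1]])

```text
time: 21.32
tool_pos: [0.4822, -0.3179, 0.0795]
ee_rot: [3.133, -0.004, -0.349]
wrist_force: [2.2, -13.2, -6.0]
width: 0.0189
```

```bash
for i in 1 2; do python3 -c "
from h import *
viewer.snapshot('wrist')"; python3 th.py; done
```

```text
t 21.38 pos [ 0.4822 -0.3179  0.0795] rot [ 3.133 -0.004 -0.349] R 0.1244 theta 0.508 pushback 11.62 radial -6.43 w 0.0185
t 21.43 pos [ 0.4822 -0.3178  0.0795] rot [ 3.133 -0.004 -0.349] R 0.1244 theta 0.508 pushback 10.87 radial -6.11 w 0.0187
```

Pushback is about 11 N, so the threshold is met. I'll press 1.2 mm further so the stroke surely exceeds 0.51, then re-read.

Call:
move_arm(targets=[[[0.2, -1.2, 0], [0, 0, 0.3], -1], [[0.2, -1.2, 0], [0, 0, 0.3], -1], [[0.2, -1.2, 0], [0, 0, 0.3], -1]])

```text
time: 21.8
tool_pos: [0.4823, -0.3174, 0.0795]
ee_rot: [3.131, -0.004, -0.354]
wrist_force: [0.1, -13.4, -5.9]
width: 0.019
```

```bash
python3 th.py; python3 arc.py .4828 -.3115 -.352 -1.2 .43 .34 .25 .16 .08 .01 .0
```

```text
t 21.8 pos [ 0.4823 -0.3174  0.0795] rot [ 3.131 -0.004 -0.354] R 0.1244 theta 0.512 pushback 12.57 radial -4.65 w 0.019
[[[np.float64(2.0), np.float64(17.1), 0], [0, 0, np.float64(-5.2)], -1], [[np.float64(3.6), np.float64(28.2), 0], [0, 0, np.float64(-10.3)], -1], [[np.float64(6.2), np.float64(39.1), 0], [0, 0, np.float64(-15.5)], -1], [[np.float64(9.8), np.float64(49.7), 0], [0, 0, np.float64(-20.6)], -1], [[np.float64(13.7), np.float64(58.9), 0], [0, 0, np.float64(-25.2)], -1], [[np.float64(17.8), np.float64(66.6), 0], [0, 0, np.float64(-29.2)], -1], [[np.float64(18.4), np.float64(67.6), 0], [0, 0, np.float64(-29.8)], -1]]
end C [ 0.4768 -0.3814] 0.168
```

Pushback is 12.6 N at real θ ≈ 0.525. Stop pumping, swing back.

Call:
move_arm(targets=[[[1, 9, 0], [0, 0, -2.6], -1], [[2, 17, 0], [0, 0, -5.2], -1], [[3.6, 28, 0], [0, 0, -10.3], -1], [[6.2, 38.5, 0], [0, 0, -15.5], -1], [[9.7, 49, 0], [0, 0, -20.6], -1], [[13.5, 58, 0], [0, 0, -25.2], -1], [[17.5, 66, 0], [0, 0, -29.2], -1], [[18, 66.8, 0], [0, 0, -29.8], -1], [[18, 66.8, 0], [0, 0, -29.8], -1], [[18, 66.8, 0], [0, 0, -29.8], -1]])

```text
time: 23.05
tool_pos: [0.4765, -0.3806, 0.0795]
ee_rot: [-3.142, 0.001, 0.168]
wrist_force: [-1.6, 0.5, -0.5]
width: 0.0189
```

```bash
python3 th.py
```

```text
t 23.05 pos [ 0.4765 -0.3806  0.0795] rot [-3.142e+00  1.000e-03  1.680e-01] R 0.1249 theta -0.003 pushback -0.77 radial 1.47 w 0.0189
```

Call:
move_arm(targets=[[[0, 0, 0], [0, 0, 0], 1], [[0, 0, 0], [0, 0, 0], 1], [[0, 0, 0], [0, 0, 0], 1], [[0, 0, 0], [0, 0, 0], 1], [[0, 0, -20], [0, 0, 0], 1], [[0, 0, -60], [0, 0, 0], 1], [[0, -20, -110], [0, 0, 0], 1], [[0, -60, -150], [0, 0, 0], 1], [[0, -60, -150], [0, 0, 0], 1], [[0, -60, -150], [0, 0, 0], 1]])

```text
time: 24.3
tool_pos: [0.4668, -0.3217, 0.2289]
ee_rot: [3.142, 0.001, 0.169]
wrist_force: [-0.0, 0.8, -0.2]
width: 0.0939
```

```bash
python3 - <<'E'
from h import *
import json
o=status.get_obs(); print(o['time'],o['tool_pos'].round(4),o['ee_rot'].round(4),o['wrist_force'],o['width'])
json.dump([list(o['tool_pos']),list(o['ee_rot'])],open("w7.json","w"))
im=viewer.snapshot("wrist")[:,:,::-1]; cv2.imwrite("pics/w7.png",im)
cv2.imwrite("pics/w7b.png",cv2.resize(im,(800,600),interpolation=cv2.INTER_CUBIC))
E
```

```text
24.3 [ 0.4668 -0.3217  0.2289] [3.1415e+00 5.0000e-04 1.6890e-01] [-0.04081     0.75013373 -0.18350709] 0.09393027399051139
```

View pics/w7b.png

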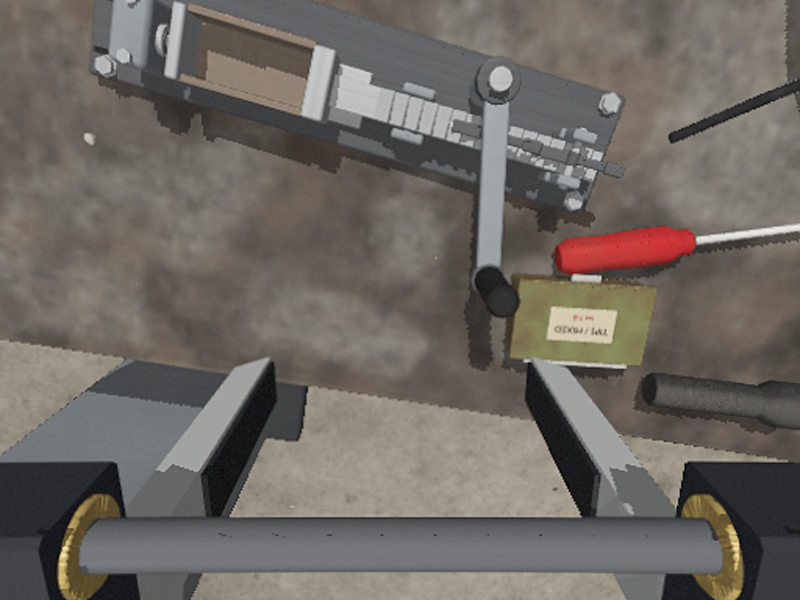

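The offcut sits between the jaw (col ~318) and the pad (col ~176), open side up. The lever is back, with the handle top at (502,300), and the tin and screwdriver look undisturbed. One numeric check follows, then I'll hand in.

```bash
python3 - <<'E'
from h import *
from bench import order
import json
p,r=json.load(open("w7.json")); c=cam("wrist",dict(tool_pos=np.array(p),ee_rot=r)); k=.64
f=lambda u,v,z:p2w(c,(u*k,v*k),z)[:2]
h=f(502,300,.122); d=h-[.5995,-.3593]; print("handle",h.round(4),"theta",round(3.31-np.arctan2(*d[::-1])%(2*np.pi),3))
print("jaw face top",f(317,44,.051).round(4),f(303,113,.051).round(4),"pad",f(186,5,.051).round(4),f(178,78,.051).round(4))
print("flange ends at jaw",f(315,44,.046).round(4),f(303,114,.046).round(4))
t=viewer.snapshot("top"); a=cv2.imread("pics/top4.png")[:,:,::-1]; b=cv2.imread("pics/top0.png")[:,:,::-1]
for n,(x0,x1,y0,y1) in dict(cut4=(158,182,224,244),tin=(306,338,218,244),torch=(340,378,236,250)).items():
    print(n,np.abs(t[y0:y1,x0:x1].astype(int)-b[y0:y1,x0:x1]).mean().round(2))
order.close_job()
E
```

```text
handle [ 0.4767 -0.3781] theta 0.016
jaw face top [ 0.6006 -0.2458] [ 0.5593 -0.2418] pad [ 0.6081 -0.1653] [ 0.5664 -0.1622]
flange ends at jaw [ 0.6011 -0.2437] [ 0.5588 -0.2409]
cut4 0.72
tin 22.29
torch 0.73
the job is handed in; nothing more can be done
```

The longer offcut is clamped, the lever is swung back and let go, and the job is handed in. The hand-in gave no verdict.

**Placing:** I laid the offcut open side up on the bed, with its centre measured about 1 mm from the jaw–pad centre line. It stayed in place when I let go.

**Pumping:** I made four full strokes and stopped at the first that reached 8 N:

| Stroke | Handle push-back at the end |
|---|---|
| 1 | about 1 N (this stroke also located both lever stops; 10.7 N was read pressing on the front stop) |
| 2 | about 1.4 N |
| 3 | about 5.7 N |
| 4 | about 11–12.6 N |

By the formula given, stroke 4 means about 40 N of squeeze, or roughly 33 N after the tooth settles. The squeeze itself was not measured.

**Last checks:**
- **Offcut:** it fills the space between jaw and pad, measured as about 80 mm. The jaw moved about 35 mm in all, which fits four teeth within measuring error.
- **Lever:** the handle sits at about 0.02 rad.
- **Robot:** the gripper was open and well clear of everything.
- **Other things on the table:** the shorter offcut and the torch look unchanged in the top view.

**Check that disagreed:** the tin's patch in the top view differed from the start (22 against about 0.7 for the others). I think the arm was blocking that view. The wrist picture shows the tin and screwdriver looking undisturbed, but I did not measure either one. The nut was not checked at the end.

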